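Open the push-and-turn solvent bottle

TASK

Get the clamped solvent bottle ready for dosing: take off the small metal mug that is kept upside down over its safety cap and hang it by its handle on the hook of the stand beside it, so that its rim stays off the dirty table. Then press the safety cap down against its spring, twist it anticlockwise to free it, lift it straight up and finish while still holding it upright and still, about 7 cm above the bottle's mouth. Leave the other things on the table where they are.

Things in the scene. Friction and masses are not known exactly. Their poses are not given: they have to be found in the camera images.
- bottle_mouth (a point): Centre of the bottle's mouth, 144 mm above the table; z up, x and y along the sides of the square white bottle (84 mm wide, shoulders from 75 mm up, neck 30 mm across). A band clamps it in a steel cradle (base 112 x 110 mm) fixed to the table. Only the neck rises above 100 mm. Beware of the rigid blue air hose that hangs 0.21 m left of the robot's base axis: shoulder and elbow must clear it
- cap_centre (a point): Centre (half-way up, on the upright axis) of the grey ribbed push-and-turn cap: 48 mm across, 30 mm high, 30 g, its top 155 mm above the table when closed. Loose but locked by lugs under tabs of the neck. Pressed down and kept down, it is turned anticlockwise seen from above by 60 degrees (free from 40 to 84, then a stop), then lifted off. Unpressed or clockwise it is blocked
- mug_centre (a point): Centre (half-way up, on its axis) of the plain aluminium dosing mug: 64 mm across, 60 mm high, wall 3 mm, about 80 g. It starts upside down over the cap, its floor resting on the cap's top, with 5 mm of room round the cap; lifted 60 mm it is clear. z points to its closed end (30 mm from this point; up at the start), y towards its handle
- mug_handle (a point): Centre of the opening of the mug's handle, 46 mm from the mug's axis along the mug's y, 1 mm above mug_centre along its z. The handle is a bent round bar 6.4 mm thick reaching 66 mm out from the mug's axis; its opening measures 27 mm along y (from the mug's wall outwards) by 35 mm along z and is open along the mug's x
- hook_seat (a point): Point in the middle of the hook's arm where a handle hangs, 225 mm above the table; z up. The arm, a level flat strip 12 mm wide and 4 mm thick, points to -x of this point and is bent up 25 mm past this point, ending 32 mm past it and 15 mm above the arm. Its upright post (12 mm thick, collar 19 mm, top at 235 mm, foot 66 mm across, fixed) is 55 mm off along +x. A hung mug swings down under the arm
- pour_insert (a joint): Sprung insert in the bottle's neck under the cap, in m: 0 with the cap closed, growing as the cap is pressed down, -0.003 when the cap is off. It pushes the cap up with about 6 N; 3.5 mm of press frees the lugs (about 11 N), and the cap bottoms on the rigid neck at 6 mm (about 15 N)
- squeeze_bottle: white squeeze bottle with a cone nozzle, 69 x 68 x 225 mm, standing left of the bottle, further back; bystander, origin under its centre
- jar_purple: purple screw-lid jar, 60 mm across, 72 mm high, left of the bottle; bystander, origin under its centre
- jar_green: white jar with a green screw lid, 64 mm across, 56 mm high, behind the flat tin; bystander, origin under its centre
- wax_tin: flat tin with a red lid, 80 mm across, 34 mm high, left of the hook stand; bystander, origin under its centre
- scraper: orange plastic scraper, 41 x 98 x 8 mm, lying in the middle of the table; bystander
- spur_tool: pad spur with a wooden handle, 42 x 146 x 35 mm, lying on the left half of the table; bystander
- screwdriver: screwdriver with a red handle, 26 x 182 x 26 mm, lying on the left half of the table; bystander
Things that resemble listed ones, but are neither listed nor needed, are in the scene too. Of the things like the part that bears mug_centre, leave any that is turquoise; of the rest the larger one is meant.

How it is judged:
On the way, in this order (a step that is already met when the one before it is completed fails the run):
1. the mug hangs by its handle on the hook, let go (x of hook_seat in the frame of mug_centre between -0.035 and 0.035 m and y of hook_seat in the frame of mug_centre between 0.03 and 0.064 m and z of hook_seat in the frame of mug_centre between -0.026 and 0.028 m and contact force between dosing_mug and hook_stand above 0.2 N and contact force between dosing_mug and the arm below 0.05 N and contact force between dosing_mug and the fingers below 0.05 N), for 0.3 s.
2. the cap is pressed down against its spring (value of joint pour_insert above 0.003 m), for 0.1 s.
3. the cap is free and clear of the bottle (z of cap_centre in the frame of bottle_mouth above 0.03 m and contact force between safety_cap and bottle_clamp below 0.05 N), for 0.1 s.
At the end, for the whole second after the job is handed in: Mug at rest (under 5 cm/s) with the hook's arm through its handle, untouched by the robot. Cap gripped and still (under 3 cm/s), within 15 degrees of upright, its centre within 3 cm sideways of and 4.5 to 14 cm above the mouth, clear of the bottle (all of step 1 and linear speed of dosing_mug below 0.05 m/s and z of cap_centre in the frame of bottle_mouth between 0.045 and 0.14 m and horizontal distance between cap_centre and bottle_mouth below 0.03 m and angle between cap_centre's own z axis and vertical below 0.26 rad and contact force between safety_cap and the fingers above 1 N and contact force between safety_cap and bottle_clamp below 0.05 N and linear speed of safety_cap below 0.03 m/s); the arm keeps its last pose, push and grip.
It fails at once if another thing on the table was pushed more than 3 cm (distance of any of squeeze_bottle, jar_purple, jar_green, wax_tin, scraper, spur_tool, screwdriver from where it was at the start of the episode above 0.03 m).
It fails at once if the mug fell to the table (height (world z) of mug_centre below 0.06 m).
It also fails if it takes over 53 s, if anything falls off the work surface, if the arm or the gripper's body presses on something with over 40 N, if the wrist force passes 120 N, or if a joint passes its speed limit or range.

ROBOT

A 7-joint arm with a two-finger parallel gripper is mounted at the origin on a cart in front of the work surface, level with it; the furniture and walls round the work are solid. World frame = base frame: x ahead of the robot, y to its left, z up, the work surface at z = 0. Lengths are in m, angles in rad, forces in N, time in s.
With the tool pointing down it reaches from about 0.425 to 0.925 m from the base axis. Payload 6.8 kg.
Tool frame: the origin (TCP) lies between the finger pads; the fingertips stand 14 mm ahead of it and the grasp point (between the pads) lies 5 mm behind it; z points along the fingers, y is the line along which they close (so a half turn about z gives the same grasp; the last joint's range is limited). The gripper opens to 85 mm and grips with 20 to 120 N. Pads are 22 mm wide; open, the fingers measure 114 mm over their backs; the gripper's body (76 mm by 85 mm) begins 54 mm behind the grasp point. The pads swing forward as they close: fully open they stand 13 mm farther back than shut.
Start: joints at [1.192, 0.477, 0.022, 1.555, -0.011, 1.109, -0.083], TCP at [0.181, -0.65, 0.245] pointing down, gripper open.
Joint ranges: [-2.96, 2.96], [-0.34, 2.1], [-1.41, 1.46], [0.24, 2.44], [-1.37, 4.51], [0.17, 1.92], [-2.96, 2.96]. Speed limits (rad/s): [2.39, 2.39, 3.14, 3.14, 3.14, 3.14, 3.14].

INTERFACE

Orientations are given as a rotation vector (axis times angle).
In Python, from bench import r, eyes, ticket gives the robot as it stands. The module is installed in compiled form; this text tells all that it offers.
- The arm moves only by the tool arm_command, never from a script. Its argument "plan" is text: rows parted by semicolons, each of 4 numbers parted by spaces: the shift along the tool's x, y, z in m, then the turn about the tool's z in degrees. In form: tx ty tz yaw; .... A call has 1 to 20 rows; each row shifts and turns the commanded pose from where the row before left it, along the tool's axes as they then stand; what a row does not reach is not made up. A row lasts 1/8 s, in which the tool goes at most 62.5 mm and 10.7 degrees, less where a joint would pass 70% of its speed; a pose out of reach is approached as far as the arm can. A call is refused whole if a number of a shift passes 0.0625 or a number of a turn 10.7, either way. A call with a gripper value outside its range is refused whole. "hand" is the closure, from -1 (fully open) to 1 (shut), set as the call begins (left out, the last holds). The fingers move at their own pace and stop on an object; "grip_force" is the grip in N (left out, the last holds). Time passes only in rows, so rows that do not move let the fingers close. It gives the time, the measured TCP pose, the force, the opening and the grip force at its end, in the units of the state.
- r.get_obs(): the state, without advancing time (a new reading comes with each control period).
- eyes.grab_frame(name): name is "scene" or "top" or "wrist"; returns (picture, depth): 420x560x3 uint8, red, green, blue; 420x560 float32, m along the optical axis (not along the pixel's ray), 0 where there is no reading.
- eyes.calibration(name): a dict with "fov_y" (degrees; the focal length in pixels is half the picture's height over the tangent of half this angle, whatever the lens; pixels are square), "cx", "cy" (the principal point, pixels), "origin" and "attitude" of the camera in the world; the wrist camera has in their place "tool_from_camera" (4x4, takes a point from camera to tool coordinates, whose origin is the TCP and whose axes are the flange's). Camera axes: x right, y up, looking along -z (the intrinsics and any distortion apply to the point x, -y, -z); pixel columns grow to the right and rows downward; lengths in m; the calibration is good to about 2 mm. A picture is of the moment at which its call begins: read the wrist's pose just before it. calibration takes no time and is no camera call.
- ticket.hand_in(): hands the job in; it is judged then, once.
The state is a dict: "clock": time; "joints": joint angles; "qvel": joint speeds; "tau": joint torques, N m; "tcp_pos": TCP position; "orientation": TCP orientation; "contact_force": force on the tool from outside, world axes, zero at the start; "moment": the same for the moment, N m; "grip_width": finger opening in m; "gripper_force": force on a finger pad.
Only numpy, scipy, OpenCV 4.12 (cv2) and the standard library are available. Lean on these libraries where they do the work, as an engineer would, in place of code of your own. Each camera call takes 0.05 s, during which the arm holds its last target. There are 200 camera calls.

## Working session

There is one attempt and no reset: what is moved stays moved. The work goes in short steps, Python scripts to look and compute and a tool call to move; the robot and the scene stay as the last step left them, time stands still between calls to the robot, and variables do not carry over. Pictures are saved under pics/ and viewed, at most 10 in all, crops included, and the job is handed in when it is done.

Besides the shell and the picture viewer there is one more tool, called after "Emit:" as name(argument=value, ...), one argument or row to a line, values as JSON. arm_command: Moves the arm, as the interface text tells. Its arguments: {"type":"object","properties":{"plan":{"type":"string"},"hand":{"type":"number"},"grip_force":{"type":"number"}},"required":["plan"]}

```bash
mkdir -p pics; cat > h.py <<'E'
import numpy as np,cv2
from scipy.spatial.transform import Rotation as R
from bench import r,eyes,ticket
def grab(n):
    o=r.get_obs(); im,d=eyes.grab_frame(n); c=eyes.calibration(n)
    f=im.shape[0]/2/np.tan(np.radians(c['fov_y'])/2)
    if 'origin' in c:
        A=np.array(c['attitude']); Rm=A if A.shape==(3,3) else R.from_rotvec(A).as_matrix(); t=np.array(c['origin'])
    else:
        T=np.array(c['tool_from_camera']); Rt=R.from_rotvec(o['orientation']).as_matrix()
        Rm=Rt@T[:3,:3]; t=np.array(o['tcp_pos'])+Rt@T[:3,3]
    v,u=np.mgrid[:im.shape[0],:im.shape[1]]
    P=np.stack([(u-c['cx'])/f*d,-(v-c['cy'])/f*d,-d],-1)@Rm.T+t
    P[d==0]=np.nan
    return im,d,P,dict(c=c,f=f,R=Rm,t=t)
def save(n,im): cv2.imwrite('pics/'+n+'.png',im[...,::-1])
E
python3 - <<'E'
from h import *
for n in('scene','top'):
    im,d,P,k=grab(n); save(n+'0',im); np.savez(n+'0',im=im,d=d,P=P); print(n,k)
print(eyes.calibration('wrist')); print(r.get_obs())
E
```

```text
scene {'c': {'fov_y': 56.15225019108063, 'cx': 280.0026026311254, 'cy': 212.14589755206563, 'origin': array([0.13184005, 0.44815734, 0.82764453]), 'attitude': array([ 0.33230793, -0.99635796, -2.37706577])}, 'f': np.float64(393.68979333299546), 'R': array([[-0.82590171,  0.38148466, -0.41515759],
       [-0.56349165, -0.5833979 ,  0.58491371],
       [-0.01906646,  0.71701907,  0.69679275]]), 't': array([0.13184005, 0.44815734, 0.82764453])}
top {'c': {'fov_y': 47.19445936687131, 'cx': 277.89855531652256, 'cy': 206.91973468076742, 'origin': array([ 0.36053922, -0.09251148,  1.16412406]), 'attitude': array([ 0.14103514, -0.13679917, -1.5948691 ])}, 'f': np.float64(480.73436572783385), 'R': array([[-2.81408869e-02,  9.84107379e-01, -1.75330420e-01],
       [-9.99590547e-01, -2.86131215e-02, -1.65513114e-04],
       [-5.17963330e-03,  1.75253973e-01,  9.84509632e-01]]), 't': array([ 0.36053922, -0.09251148,  1.16412406])}
{'fov_y': 70.07003998472432, 'cx': 282.73584319908935, 'cy': 212.60026166613696, 'tool_from_camera': array([[ 8.46034650e-04,  9.57940920e-01,  2.86964244e-01,
       
[... 278 characters left out ...]
clock': 0.1, 'joints': array([ 1.1919186 ,  0.47769128,  0.02233832,  1.55632506, -0.01149199,
        1.10930145, -0.083112  ]), 'qvel': array([-0.00083984, -0.0022904 ,  0.00245222, -0.00263802,  0.00016002,
        0.00184782, -0.00086094]), 'tau': array([ 6.12941949e-03, -5.97755241e+01,  1.61420245e+00, -2.81953990e+01,
        1.28472573e-02,  4.94390362e-03,  3.12219140e-05]), 'tcp_pos': array([ 0.18040929, -0.64992816,  0.244452  ]), 'orientation': array([-3.11129289e+00, -4.23852111e-01,  5.24134136e-04]), 'contact_force': array([-0.72078502,  0.00417937, -1.06860608]), 'moment': array([-0.01629802,  0.00541606, -0.03082236]), 'gripper_force': 0.0, 'grip_width': 0.08545083562789195}
```

View pics/scene0.png

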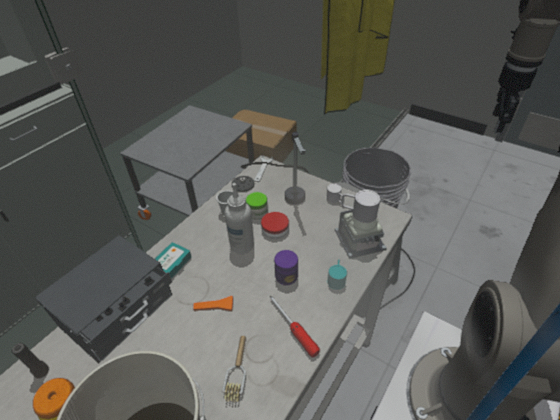

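View pics/top0.png

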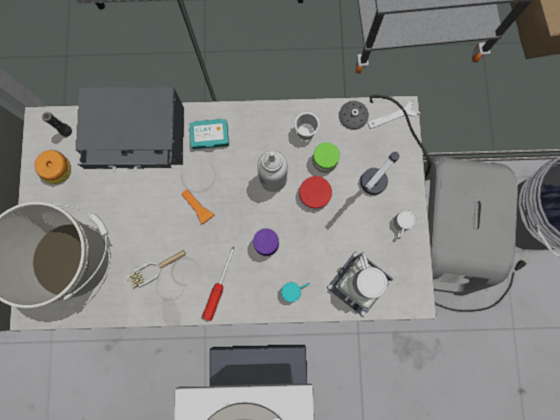

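Candidates for the mug: 
- metal mug on the clamped bottle: scene (367,205), top (370,282)
- smaller metal mug on the table: scene (334,194), top (404,220)
- turquoise mug: scene (337,275), top (291,292)
- open cup: top (307,125)

I choose the first, since it is on the bottle, larger and not turquoise. The hook stand is at scene (296,170), top (375,180).

```bash
python3 - <<'E'
from h import *
S=np.load('scene0.npz');T=np.load('top0.npz')
a=cv2.resize(S['im'][125:265,260:400],(400,400),interpolation=cv2.INTER_CUBIC)
b=cv2.resize(T['im'][140:320,290:430],(311,400),interpolation=cv2.INTER_CUBIC)
save('c1',np.hstack([a,b]))
P=T['P']
# mug top: points near height
for nm,Q in(('S',S['P']),('T',P)):
    m=(Q[...,2]>.150)&(Q[...,0]>.25)&(Q[...,0]<.75)&(Q[...,1]<-.12)&(Q[...,1]>-.6)
    n,l,st,c=cv2.connectedComponentsWithStats(m.astype(np.uint8))
    for i in range(1,n):
        if st[i,4]>8:
            q=Q[l==i];print(nm,c[i],st[i,4],q.min(0).round(3),q.max(0).round(3),np.median(q,0).round(3))
E
```

```text
S [297.17 145.2 ] 200 [ 0.556 -0.335  0.152] [ 0.631 -0.263  0.238] [ 0.618 -0.319  0.225]
S [366.93094629 198.58823529] 391 [ 0.344 -0.312  0.15 ] [ 0.433 -0.247  0.16 ] [ 0.375 -0.275  0.156]
T [382.81578947 168.28289474] 304 [ 0.558 -0.336  0.214] [ 0.633 -0.265  0.241] [ 0.601 -0.306  0.228]
T [370.75974843 281.0427673 ] 795 [ 0.346 -0.312  0.15 ] [ 0.437 -0.249  0.164] [ 0.378 -0.279  0.157]
```

View pics/c1.png

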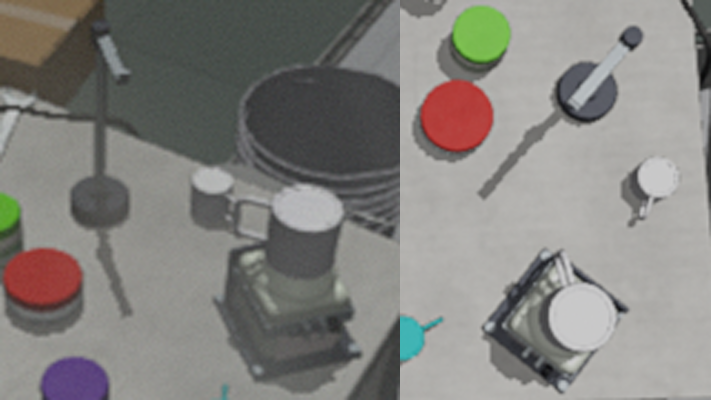

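The crop confirms the metal mug on the clamped bottle, handle pointing away from the robot (about +x). The hook's arm points towards the lower left in the top view, about 45°. I'm moving above the mug for a wrist look.

Emit:
arm_command(
  plan="0.012 -0.0125 -0.005 0; 0.024 -0.025 -0.005 0; 0.024 -0.025 -0.005 0; 0.024 -0.025 -0.005 0; 0.024 -0.025 -0.005 0; 0.024 -0.025 -0.005 0; 0.024 -0.025 -0.005 0; 0.024 -0.025 -0.005 0; 0.024 -0.025 -0.005 0; 0.024 -0.025 -0.005 0; 0.024 -0.025 -0.005 0; 0.024 -0.025 0 0; 0.013 -0.0155 0 0; 0 0 0 0; 0 0 0 0",
  hand=-1,
  grip_force=60,
)

```text
clock: 1.98
tcp_pos: [0.3774, -0.2816, 0.3004]
orientation: [3.112, 0.423, -0.0]
contact_force: [-0.2, 0.1, -0.4]
grip_width: 0.0855
gripper_force: 0.0
```

```bash
python3 - <<'E'
from h import *
im,d,P,k=grab('wrist'); save('w1',im); np.savez('w1',im=im,d=d,P=P)
T=np.load('top0.npz'); S=np.load('scene0.npz')
def strip(Q,nm):
    m=(Q[...,2]>.205)&(Q[...,0]>.5)&(Q[...,0]<.7)&(Q[...,1]<-.2)&(Q[...,1]>-.4)
    q=Q[m]
    if len(q)<30: return
    c=q[:,:2].mean(0);w,v=np.linalg.eigh(np.cov((q[:,:2]-c).T));v=v[:,1];v*=np.sign(-v[0])
    s=(q[:,:2]-c)@v
    print(nm,'strip yaw',np.degrees(np.arctan2(v[1],v[0])),'ends',(c+v*s.min()).round(4),(c+v*s.max()).round(4),len(q))
strip(T['P'],'T');strip(S['P'],'S');strip(P,'W')
# mug top disc & handle in wrist, top
for nm,Q in(('W',P),('T',T['P']),('S',S['P'])):
    m=(Q[...,2]>.152)&(Q[...,2]<.168)&(np.hypot(Q[...,0]-.378,Q[...,1]+.281)<.05)
    n,l,st,c=cv2.connectedComponentsWithStats(m.astype(np.uint8))
    mm=(l==1+np.argmax(st[1:,4])); q=Q[mm]
    (cx,cy),rad=cv2.minEnclosingCircle(q[:,:2].astype(np.float32)); print(nm,'disc',round(cx,4),round(cy,4),rad,q.mean(0).round(4))
    rr=np.hypot(Q[...,0]-cx,Q[...,1]-cy); h=(Q[...,2]>.105)&(Q[...,2]<.153)&(rr>.038)&(rr<.072)
    q=Q[h]; 
    if len(q)>5:
        e=q[:,:2].mean(0)-[cx,cy];print('handle yaw',np.degrees(np.arctan2(e[1],e[0])),len(q),q[:,2].mean())
    print('cradle')
o=r.get_obs();print(o['tcp_pos'],o['orientation'],o['joints'].round(3),o['clock'])
E
```

```text
T strip yaw 137.07198581806372 ends [ 0.6311 -0.3339] [ 0.5606 -0.2684] 304
S strip yaw 138.46315760845286 ends [ 0.6319 -0.3311] [ 0.5595 -0.2669] 140
W disc 0.3864 -0.2797 0.04160322621464729 [ 0.3799 -0.2812  0.1577]
handle yaw 11.298427874851122 111 0.1479601863514772
cradle
T disc 0.3768 -0.2808 0.03214288502931595 [ 0.3767 -0.2805  0.1574]
handle yaw 12.158530158824933 67 0.12959017956620197
cradle
S disc 0.3757 -0.2791 0.03340449556708336 [ 0.3749 -0.2776  0.1562]
handle yaw 12.021798442751589 65 0.13059487800170252
cradle
[ 0.37732265 -0.28191186  0.30033144] [ 3.11277899e+00  4.21876813e-01 -4.06912940e-04] [ 0.71   0.095 -0.215  1.944  0.023  1.105 -0.816] 2.025
```

View pics/w1.png

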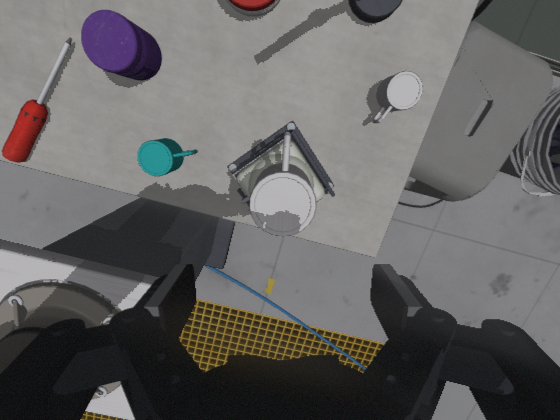

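Emit:
arm_command(
  plan="0 0 0.01 3.5; 0 -0.001 0.02 0; 0 0 0.025 0; 0 0 0.025 0; 0 0 0.025 0; 0 0 0.025 0; 0 0 0.02 0; 0 0 0.015 0; 0 0 0.007 0; 0 0 0 0; 0 0 0 0",
)

```text
clock: 3.4
tcp_pos: [0.3782, -0.2805, 0.1289]
orientation: [3.124, 0.328, 0.001]
contact_force: [0.1, 0.4, 1.3]
grip_width: 0.0855
gripper_force: 0.0
```

Emit:
arm_command(
  plan="0 0 0 0; 0 0 0 0; 0 0 0 0; 0 0 0 0; 0 0 0 0; 0 0 0 0; 0 0 0 0; 0 0 0 0",
  hand=1,
  grip_force=40,
)

```text
clock: 4.4
tcp_pos: [0.3782, -0.2805, 0.1288]
orientation: [3.124, 0.329, 0.001]
contact_force: [-1.6, 0.0, 4.3]
grip_width: 0.0636
gripper_force: 42.7
```

Emit:
arm_command(
  plan="0 0 -0.01 0; 0 0 -0.02 0; 0 0 -0.03 0; 0 0 -0.03 0; 0 0 -0.02 -5; 0 0 -0.01 -8; 0 0 0 -9; 0 0 0 -9; 0.0055 0.006 0 -4.5; 0.011 0.012 0 0; 0.0115 0.013 0 0; 0.0115 0.013 0 0; 0.0115 0.013 0.004 0; 0.0115 0.013 0.005 0; 0.0115 0.013 0.005 0; 0.0085 0.010 0.004 0; 0.0045 0.0045 0 0; 0 0 0 0; 0 0 0 0",
)

```text
clock: 6.78
tcp_pos: [0.508, -0.2827, 0.2305]
orientation: [2.875, 1.265, -0.0]
contact_force: [0.4, 0.4, -1.3]
grip_width: 0.0639
gripper_force: 44.2
```

```bash
python3 - <<'E'
from h import *
im,d,P,k=grab('wrist'); save('w2',im); np.savez('w2',im=im,d=d,P=P)
o=r.get_obs();t=o['tcp_pos'];Rt=R.from_rotvec(o['orientation']).as_matrix();print(t,o['joints'].round(3),o['grip_width'])
Q=(P-t)@Rt   # tool coords
print('toolx yaw',np.degrees(np.arctan2(Rt[1,0],Rt[0,0])))
m=(P[...,2]>.208)&(P[...,2]<.246)&(np.hypot(P[...,0]-.595,P[...,1]+.30)<.06)
q=Q[m];print(len(q),q.min(0).round(4),q.max(0).round(4))
c=q[:,:2].mean(0);w,v=np.linalg.eigh(np.cov((q[:,:2]-c).T));print('dir',v[:,1])
for a in np.arange(.02,.14,.01):
    s=q[(q[:,1]>a)&(q[:,1]<a+.01)]
    if len(s):print(round(a,2),len(s),s[:,0].min().round(4),s[:,0].max().round(4),np.median(s[:,2]).round(4))
# mug/handle region in tool coords
h=(abs(Q[...,1])<.02)&(Q[...,0]>.033)&(Q[...,0]<.075)&(P[...,2]>.19);q=Q[h];print('handle',len(q),q.min(0).round(4),q.max(0).round(4),np.median(q,0).round(4))
E
```

```text
[ 0.50792401 -0.28275966  0.23054144] [ 0.634  0.356 -0.294  1.785  0.119  1.018 -0.448] 0.06405659940988322
toolx yaw 47.48242013024353
7146 [ 0.0045  0.0203 -0.0154] [0.0546 0.1206 0.0224]
dir [0.20848465 0.97802564]
0.02 243 0.0161 0.0505 -0.0021
0.03 920 0.0045 0.0516 -0.0077
0.04 748 0.0062 0.0515 0.0027
0.05 578 0.039 0.0515 0.003
0.06 601 0.0389 0.0514 0.0031
0.07 606 0.0391 0.0513 0.003
0.08 596 0.0392 0.0513 0.003
0.09 595 0.0391 0.0512 0.003
0.1 930 0.0392 0.0512 0.0025
0.11 1322 0.036 0.0546 -0.0041
0.12 7 0.0363 0.042 -0.0043
handle 1494 [ 0.033  -0.0019 -0.0267] [0.0645 0.0043 0.01  ] [ 0.0503  0.0012 -0.0234]
```

View pics/w2.png

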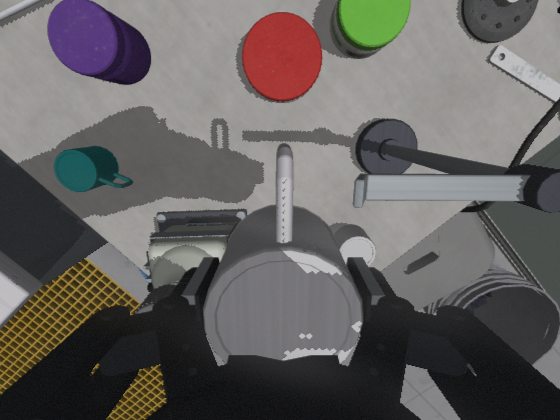

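The hook's arm lies at tool x 0.039–0.0515, parallel to tool y, and the handle opening (centre about 0.046) is lined up in front of its tip (picture: handle (284,200), hook tip (362,190)). I'm inserting it now.

Emit:
arm_command(
  plan="0 0 -0.0015 0; 0 0.004 0 0; 0 0.007 0 0; 0 0.007 0 0; 0 0.007 0 0; 0 0.007 0 0; 0 0.007 0 0; 0 0.007 0 0; 0 0.005 0 0; 0 0.003 0 0; 0 0 0.003 0; 0 0 0.005 0; 0 0 0.005 0; 0 0 0.004 0; 0 0 0.002 0; 0 0 0 0; 0 0 0 0",
)

```text
clock: 8.95
tcp_pos: [0.5484, -0.319, 0.213]
orientation: [2.875, 1.266, 0.0]
contact_force: [-0.1, -0.3, -1.0]
grip_width: 0.0635
gripper_force: 44.2
```

```bash
python3 - <<'E'
from h import *
im,d,P,k=grab('wrist'); w=im; im2,_,_,_=grab('scene')
a=cv2.resize(im2[110:250,240:420],(514,400),interpolation=cv2.INTER_CUBIC)
save('c2',np.hstack([w[100:380,150:436],cv2.resize(a,(360,280))]))
o=r.get_obs();print(o['tcp_pos'],o['contact_force'])
E
```

```text
[ 0.54836671 -0.31904037  0.21300728] [ 0.08457329 -0.59345129 -1.70002536]
```

View pics/c2.png

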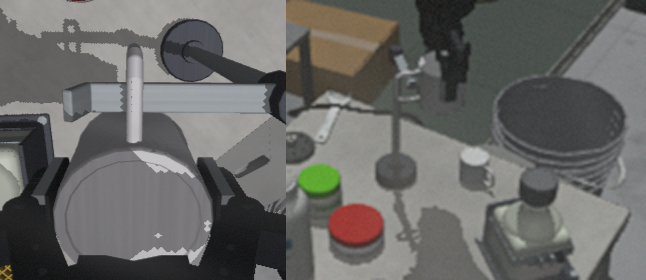

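The handle is threaded over the arm (left pane, (135,100)). I'll lower the last bit and release.

Emit:
arm_command(
  plan="0 0 0.001 0; 0 0 0.001 0; 0 0 0.001 0; 0 0 0 0; 0 0 0 0",
)

```text
clock: 9.68
tcp_pos: [0.5483, -0.319, 0.2098]
orientation: [2.875, 1.266, 0.0]
contact_force: [-0.0, 0.4, -1.3]
grip_width: 0.0633
gripper_force: 44.2
```

Emit:
arm_command(
  plan="0 0 0 0; 0 0 0 0; 0 0 0 0; 0 0 0 0; 0 0 0 0; 0 0 0 0; 0 0 0 0; 0 0 0 0",
  hand=-1,
)

```text
clock: 10.68
tcp_pos: [0.5482, -0.319, 0.2098]
orientation: [2.875, 1.266, -0.0]
contact_force: [-0.2, -0.4, -0.9]
grip_width: 0.0852
gripper_force: 0.0
```

```bash
python3 - <<'E'
from h import *
im,d,P,k=grab('wrist'); w=im; im2,_,_,_=grab('scene')
save('c3',np.hstack([w[100:380,150:436],cv2.resize(im2[110:250,240:420],(360,280),interpolation=cv2.INTER_CUBIC)]))
E
```

```text
(no output)
```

View pics/c3.png

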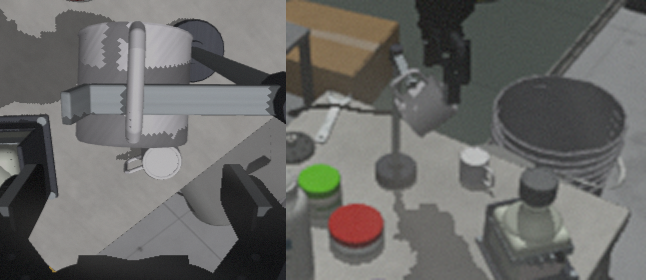

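Emit:
arm_command(
  plan="0 0 -0.01 0; 0 0 -0.025 0; 0 0 -0.03 0; 0 0 -0.025 0; -0.006 -0.010 -0.01 0; -0.010 -0.018 0 0; -0.012 -0.020 0 0; -0.012 -0.020 0 0; -0.012 -0.020 0 0; -0.012 -0.020 0 0; -0.012 -0.020 0 0; -0.0075 -0.015 0 5; -0.002 -0.006 0 8; 0 0 0 9; 0 0 0 8; 0 0 0 0; 0 0 0 0",
)

```text
clock: 12.9
tcp_pos: [0.3804, -0.2807, 0.3096]
orientation: [-3.104, -0.482, 0.001]
contact_force: [0.8, -0.3, -0.0]
grip_width: 0.0854
gripper_force: 0.0
```

```bash
python3 - <<'E'
from h import *
o=r.get_obs();t=o['tcp_pos'];Rt=R.from_rotvec(o['orientation']).as_matrix()
V={n:grab(n) for n in('wrist','top','scene')}
for n,(im,d,P,k) in V.items():
    m=(P[...,2]>.147)&(P[...,2]<.163)&(np.hypot(P[...,0]-.378,P[...,1]+.281)<.045)
    q=P[m];(cx,cy),rad=cv2.minEnclosingCircle(q[:,:2].astype(np.float32));print(n,len(q),cx,cy,rad,q.mean(0).round(4))
print(t,np.degrees(np.arctan2(Rt[1,0],Rt[0,0])),o['joints'].round(2),o['clock'])
w=V['wrist'][0];save('c4',np.hstack([w,cv2.resize(V['scene'][0][110:250,240:340],(240,336),interpolation=cv2.INTER_CUBIC)[:336].copy() if 0 else cv2.copyMakeBorder(cv2.resize(V['scene'][0][110:250,240:340],(240,336)),0,84,0,0,cv2.BORDER_CONSTANT)]))
E
```

```text
wrist 1822 0.3775079548358917 -0.2798405885696411 0.02481864206492901 [ 0.3788 -0.2793  0.1548]
top 94 0.37775522470474243 -0.2778386175632477 0.02395896054804325 [ 0.3905 -0.2703  0.1543]
scene 217 0.3739355206489563 -0.27715864777565 0.025413833558559418 [ 0.3749 -0.2749  0.1529]
[ 0.38040847 -0.28074756  0.30964359] 17.65961953910226 [ 0.74  0.09 -0.25  1.93  0.03  1.13 -0.78] 12.9
```

View pics/c4.png

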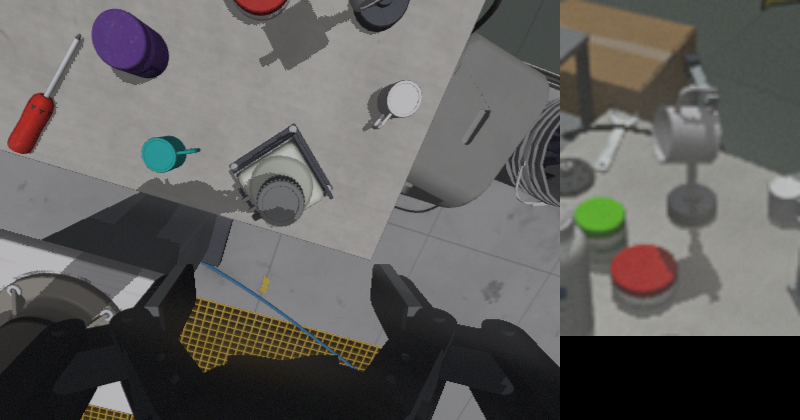

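The mug hangs on the hook (right pane, (690,130)); the cap is at wrist pixel (280,200). Descending onto the cap.

Emit:
arm_command(
  plan="-0.0025 -0.0017 0.01 0; 0 0 0.02 0; 0 0 0.025 0; 0 0 0.025 0; 0 0 0.025 0; 0 0 0.025 0; 0 0 0.02 0; 0 0 0.015 0; 0 0 0.0085 0; 0 0 0 0; 0 0 0 0",
)

```text
clock: 14.42
tcp_pos: [0.3784, -0.2803, 0.1369]
orientation: [3.104, 0.478, 0.001]
contact_force: [0.8, -0.4, 0.3]
grip_width: 0.0855
gripper_force: 0.0
```

Emit:
arm_command(
  plan="0 0 0 0; 0 0 0 0; 0 0 0 0; 0 0 0 0; 0 0 0 0; 0 0 0 0; 0 0 0 0; 0 0 0 0; 0 0 0 0; 0 0 0 0",
  hand=1,
  grip_force=80,
)

```text
clock: 15.68
tcp_pos: [0.3781, -0.28, 0.1368]
orientation: [3.105, 0.478, 0.0]
contact_force: [-0.2, 1.5, 4.7]
grip_width: 0.0466
gripper_force: 80.9
```

Emit:
arm_command(
  plan="0 0 0.001 0; 0 0 0.001 0; 0 0 0.001 0; 0 0 0.001 0; 0 0 0.001 0; 0 0 0 0; 0 0 0 0; 0 0 0 0",
)

```text
clock: 16.68
tcp_pos: [0.3781, -0.28, 0.1323]
orientation: [3.105, 0.478, 0.0]
contact_force: [-2.7, 3.2, 11.9]
grip_width: 0.0466
gripper_force: 81.6
```

Emit:
arm_command(
  plan="0 0 0.001 0; 0 0 0.0005 0; 0 0 0 0; 0 0 0 0",
)

```text
clock: 17.18
tcp_pos: [0.3781, -0.28, 0.1311]
orientation: [3.105, 0.478, 0.0]
contact_force: [-3.9, 3.6, 14.5]
grip_width: 0.0467
gripper_force: 82.1
```

Well pressed (14.5 N, short of the rigid stop). Now I turn it anticlockwise by 62° (negative about the tool's z).

Emit:
arm_command(
  plan="0 0 0 -3; 0 0 0 -6; 0 0 0 -6; 0 0 0 -6; 0 0 0 -6; 0 0 0 -6; 0 0 0 -6; 0 0 0 -6; 0 0 0 -6; 0 0 0 -6; 0 0 0 -5; 0 0 0 0; 0 0 0 0; 0 0 0 0",
)

```text
clock: 18.92
tcp_pos: [0.3782, -0.2791, 0.131]
orientation: [-2.414, -2.01, 0.0]
contact_force: [-5.2, 5.6, 16.5]
grip_width: 0.0468
gripper_force: 82.2
```

```bash
python3 - <<'E'
from h import *
o=r.get_obs();print(o['tcp_pos'],np.degrees(2*np.arctan2(o['orientation'][1],o['orientation'][0])),o['contact_force'],o['moment'],o['joints'].round(2))
E
```

```text
[ 0.3781758  -0.27909066  0.13102981] -280.4321325626616 [-5.20196663  5.58286225 16.49863352] [1.29713748 1.03107694 0.08134532] [ 0.9   0.34 -0.47  2.11  0.22  0.74  0.11]
```

Emit:
arm_command(
  plan="0 0 -0.002 0; 0 0 -0.003 0; 0 0 -0.004 0; 0 0 -0.005 0; 0 0 0 0",
)

```text
clock: 19.55
tcp_pos: [0.3775, -0.2796, 0.1438]
orientation: [-2.414, -2.008, 0.0]
contact_force: [-3.1, 3.5, 2.0]
grip_width: 0.0467
gripper_force: 82.1
```

Emit:
arm_command(
  plan="0 0 -0.005 0; 0 0 -0.008 0; 0 0 -0.01 0; 0 0 -0.012 0; 0 0 -0.012 0; 0 0 -0.01 0; 0 0 -0.007 0; 0 0 -0.004 0; 0 0 0 0; 0 0 0 0; 0 0 0 0; 0 0 0 0",
)

```text
clock: 21.05
tcp_pos: [0.3779, -0.28, 0.2116]
orientation: [-2.415, -2.009, 0.0]
contact_force: [0.0, -0.1, -0.7]
grip_width: 0.0465
gripper_force: 82.1
```

```bash
python3 - <<'E'
from h import *
im,d,P,k=grab('scene'); im2,_,Pt,_=grab('wrist')
save('c5',np.hstack([cv2.resize(im[100:260,250:420],(446,420)),cv2.resize(im2,(350,262)) if 0 else im2[:,105:455]]))
o=r.get_obs();print(o['tcp_pos'],o['grip_width'],o['gripper_force'],o['contact_force'],o['clock'])
E
```

```text
[ 0.37793798 -0.27999228  0.21170214] 0.0462991319088886 82.11031154030934 [ 0.11475477 -0.17426127 -0.44776643] 21.15
```

View pics/c5.png

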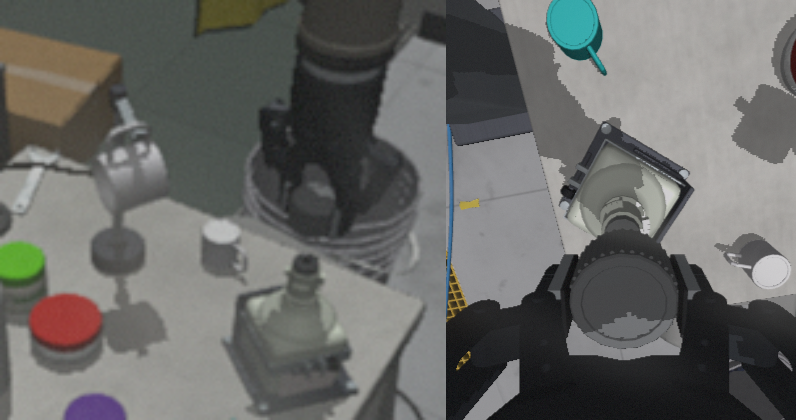

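The cap is held in the fingers (right pane, (625,300)), the bottle's neck is open, and the mug hangs on the hook. I'll wait briefly for any swing to die out and check it.

Emit:
arm_command(
  plan="0 0 0 0;0 0 0 0;0 0 0 0;0 0 0 0;0 0 0 0;0 0 0 0;0 0 0 0;0 0 0 0;0 0 0 0;0 0 0 0;0 0 0 0;0 0 0 0;0 0 0 0;0 0 0 0;0 0 0 0;0 0 0 0;0 0 0 0;0 0 0 0;0 0 0 0;0 0 0 0",
)

```text
clock: 23.65
tcp_pos: [0.378, -0.28, 0.2118]
orientation: [2.415, 2.009, 0.0]
contact_force: [-0.7, 0.3, -0.2]
grip_width: 0.0467
gripper_force: 82.1
```

```bash
python3 - <<'E'
from h import *
for i in range(8):
    im,d,P,k=grab('scene')
    m=(P[...,2]>.13)&(P[...,2]<.222)&(np.hypot(P[...,0]-.584,P[...,1]+.289)<.07)
    print(P[m].mean(0).round(4),m.sum())
E
```

```text
[ 0.5766 -0.274   0.1786] 676
[ 0.5766 -0.2742  0.1786] 675
[ 0.5765 -0.274   0.1786] 678
[ 0.5764 -0.2739  0.1787] 674
[ 0.5766 -0.274   0.1786] 679
[ 0.5764 -0.274   0.1784] 672
[ 0.5764 -0.274   0.1786] 675
[ 0.5764 -0.274   0.1787] 676
```

The mug is at rest.

```bash
python3 -c "
from bench import ticket
print(ticket.hand_in())"
```

```text
the job is handed in; nothing more can be done
None
```

I handed the job in at about 24 s: the mug hangs at rest by its handle on the hook, and the freed cap is held upright and still about 7 cm above the bottle's mouth; the hand-in gave no verdict.

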